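# Trip three contact sensors in channel order

## Robot

A 6-joint arm with a two-finger parallel gripper is mounted at the origin on the work surface. World frame = base frame: x ahead of the robot, y to its left, z up, the work surface at z = 0. Lengths are in m, angles in rad, forces in N, time in s.
With the tool pointing down it reaches from about 0.225 to 0.875 m from the base axis. Payload 3.4 kg.
Tool frame: the origin (TCP) lies between the finger pads; the fingertips stand 11 mm ahead of it and the grasp point (between the pads) lies 8 mm behind it; z points along the fingers, y is the direction in which the jaws open and shut (so a half turn about z gives the same grasp; the last joint's range is limited). The gripper opens to 85 mm and grips with 20 to 120 N. Pads are 22 mm wide; open, the fingers measure 114 mm over their backs; the gripper's body (76 mm by 85 mm) begins 54 mm behind the grasp point. The pads swing forward as they close: fully open they stand 13 mm farther back than shut.
Start: joints at [-1.443, 0.276, 1.505, -0, 1.361, -0.121], TCP at [0.142, -0.557, 0.242] pointing down, gripper open.
Joint ranges: [-2.89, 2.89], [-0.75, 2.08], [0.22, 2.7], [-1.18, 4.32], [0.11, 2.71], [-2.7, 2.7]. Speed limits (rad/s): [2.57, 2.57, 3.14, 3.14, 3.14, 3.14].

## Interface

Orientations are given as a unit quaternion [w, x, y, z].
In Python, from rig import manip gives the robot as it stands. The module is installed in compiled form; this text tells all that it offers.
- The arm moves only by the tool move_arm, never from a script. Its argument "series" is a list that holds one entry, the list of rows, each a list of 7 numbers: the shift along the world's x, y, z in m, then the turn, a rotation vector about the world's x, y, z in rad, then the finger opening in m, from 0 to 0.0854. A call has 1 to 20 rows; each row shifts and turns the commanded pose from where the row before left it; what a row does not reach is not made up. A row lasts 1/12 s, in which the tool goes at most 41.7 mm and 7.16 degrees, less where a joint would pass 70% of its speed; a pose out of reach is approached as far as the arm can. A call with a gripper value outside its range is refused whole. The fingers move at their own pace and stop on an object; "newtons" is the grip in N (left out, the last holds). Time passes only in rows, so rows that do not move let the fingers close. It gives the time, the measured TCP pose, the force and the opening at its end, in the units of the state.
- manip.get_state(): the state, without advancing time (a new reading comes with each control period).
- manip.get_image(name): name is "side" or "top"; returns a dict with "color" (384x512x3 uint8, red, green, blue), "fx", "fy", "cx", "cy" (pixels), "k1" (the pictures are not rectified: a ray, as slopes to the right and down, at radius r is drawn at 1 + k1 r^2 times it, then the intrinsics apply), "R" (3x3) and "t" (3): a world point X has camera coordinates R X + t. Camera axes: x right, y down, z forward; pixel columns grow to the right and rows downward; lengths in m; the calibration is good to about 2 mm. A picture is of the moment at which its call begins. There is no depth.
- manip.sign_off(): hands the job in, once; it reports no verdict.
The state is a dict: "clock": time; "qpos": joint angles; "qd": joint speeds; "effort": joint torques, N m; "position": TCP position; "ee_rot": TCP orientation; "contact_force": force on the tool from outside, world axes, zero at the start; "moment": the same for the moment, N m; "width": finger opening in m.
Only numpy, scipy, OpenCV 4.12 (cv2) and the standard library are available. Lean on these libraries where they do the work, as an engineer would, in place of code of your own. Each camera call takes 0.05 s, during which the arm holds its last target.

## Task

Check the wiring order of the contact sensors on the optical table: with the fingertips, lightly press the round cap first, then the square cap, then the cross-shaped cap, each straight down about half of its 14 mm travel, where it stays by itself. Never push a cap down to its stop or out of turn, leave the sensors standing where they are without lifting or shoving them, and leave everything else on the table alone.

Things in the scene. Friction and masses are not known exactly. Their poses are not given: they have to be found in the camera images.
- round_sensor: Free-standing trip sensor with the round cap: steel foot disc 64 mm in diameter and 10 mm thick, black cylindrical housing 44 mm in diameter, an aluminium cap on a short stem on top; 75 mm tall over the cap when untouched. About 0.9 kg, not fixed to the table. Origin: centre of the underside, z up.
- round_top (a point): Centre of the top face of that sensor's cap (flat round disc, 50 mm across, 8 mm thick, plain aluminium like the others). 75 mm above the table when untouched; goes down with the cap.
- round (a joint): How far that cap has been pressed down, m: 0 = fully up (the start), 0.014 = on its bottom stop. No spring: it resists with about 3 N of friction and stays where it is left.
- square_sensor: Free-standing trip sensor with the square cap: steel foot disc 64 mm in diameter and 10 mm thick, black cylindrical housing 44 mm in diameter, an aluminium cap on a short stem on top; 90 mm tall over the cap when untouched. About 0.9 kg, not fixed to the table. Origin: centre of the underside, z up.
- square_top (a point): Centre of the top face of that sensor's cap (flat square plate, 46 x 46 mm, 8 mm thick, plain aluminium like the others). 90 mm above the table when untouched; goes down with the cap.
- square (a joint): How far that cap has been pressed down, m: 0 = fully up (the start), 0.014 = on its bottom stop. No spring: it resists with about 3 N of friction and stays where it is left.
- cross_sensor: Free-standing trip sensor with the cross cap: steel foot disc 64 mm in diameter and 10 mm thick, black cylindrical housing 44 mm in diameter, an aluminium cap on a short stem on top; 60 mm tall over the cap when untouched. About 0.9 kg, not fixed to the table. Origin: centre of the underside, z up.
- cross_top (a point): Centre of the top face of that sensor's cap (flat plus-shaped cross, 62 mm tip to tip, arms 16 mm wide, 8 mm thick, plain aluminium like the others). 60 mm above the table when untouched; goes down with the cap.
- cross (a joint): How far that cap has been pressed down, m: 0 = fully up (the start), 0.014 = on its bottom stop. No spring: it resists with about 3 N of friction and stays where it is left.
- post: Bystander, loose: plain steel post, 25 mm diameter, 72 mm tall, standing. Leave it alone. Origin: centre of the underside.
- collar: Bystander, loose: aluminium ring lying flat, 38 mm outside, 16 mm high. Leave it alone. Origin: centre of the underside.
- driver: Bystander, loose: black-handled screwdriver lying down, 180 mm long (origin within its length, on the underside). Leave it alone.
- jar: Bystander, loose: closed white jar, 56 mm diameter, 70 mm tall. Leave it alone. Origin: centre of the underside.
- vblock: Bystander, loose: steel V-block, 50 x 60 mm, 38 mm tall. Leave it alone. Origin: centre of the underside.
- mug: Bystander, loose: white mug, 76 mm diameter, 90 mm tall, with a handle. Leave it alone. Origin: centre of the underside.
- tray: Bystander, loose: grey open parts tray with one divider, 120 x 160 mm, 35 mm tall. Leave it alone. Origin: centre of the underside.
Things that resemble listed ones, but are neither listed nor needed, are in the scene too. What is shaped like the square_sensor but pink is not meant.

How it is judged:
By the outcome, as a careful person would: the job done as asked, in the order asked, and still so for the second after the job is handed in, with the robot touching nothing.
It also fails if it takes over 45 s, if anything falls off the work surface, if the arm or the gripper's body presses on something with over 40 N, if the wrist force passes 120 N, or if a joint passes its speed limit or range.

## Working session

There is one attempt and no reset: what is moved stays moved. The work goes in short steps, Python scripts to look and compute and a tool call to move; the robot and the scene stay as the last step left them, time stands still between calls to the robot, and variables do not carry over. Pictures are saved under pics/ and viewed, and the job is handed in when it is done.

Besides the shell and the picture viewer there is one more tool, called as name([rows], argument=value, ...), one row to a line, values as JSON. move_arm: Moves the arm, as the interface text tells. Its arguments: {"type":"object","properties":{"series":{"type":"array"},"newtons":{"type":"number"}},"required":["series"]}

```bash
mkdir -p pics; python3 - <<'E'
from rig import manip
import cv2
for n in("top","side"):
    d=manip.get_image(n); cv2.imwrite(f"pics/{n}0.png",d["color"][:,:,::-1])
    print(n,d["fx"],d["fy"],d["cx"],d["cy"],d["k1"],d["R"],d["t"])
print(manip.get_state())
E
```

```text
top 353.28365126432334 353.28365126432334 251.77731826363637 187.9257672984702 -0.02601267638086913 [[ 0.00689918 -0.99995571 -0.00640166]
 [-0.98148745 -0.00554614 -0.19144613]
 [ 0.19140214  0.00760397 -0.98148225]] [0.00650542 0.55696872 0.9844248 ]
side 374.6502308851779 374.6502308851779 261.9690090920398 195.12791572346043 0.0022968128087742096 [[-0.99845765 -0.05427256 -0.01169702]
 [-0.03022546  0.70810434 -0.7054606 ]
 [ 0.04656986 -0.70401898 -0.70865261]] [0.55403041 0.04716672 1.11169762]
{'clock': 0.1, 'qpos': array([-1.44302603e+00,  2.76542659e-01,  1.50603079e+00, -5.03365892e-06,
        1.36070776e+00, -1.20964783e-01]), 'qd': array([ 0.00144172, -0.00096245, -0.00383021, -0.00113269, -0.00205152,
        0.00202732]), 'effort': array([ 1.35073202e-03, -4.17699015e+01, -2.46404725e+01, -5.35653612e-05,
        5.85480520e-03,  9.26372621e-06]), 'position': array([ 0.14150532, -0.55683517,  0.24151032]), 'ee_rot': array([-8.44265263e-04,  9.92275901e-01,  1.24047663e-01, -5.33390257e-06]), 'contact_force': array([-0.34664174, -0.35199986,  0.13548432]), 'moment': array([-0.05198268,  0.02593917, -0.02102623]), 'width': 0.08555090352739474}
```

View pics/top0.png

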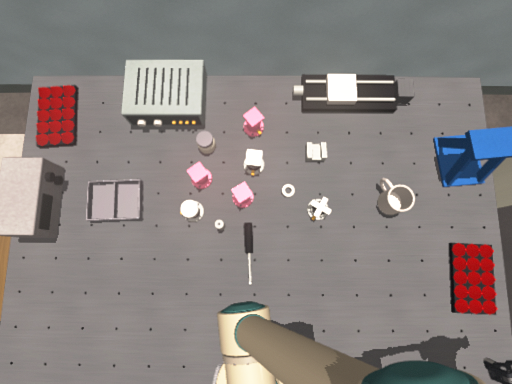

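View pics/side0.png

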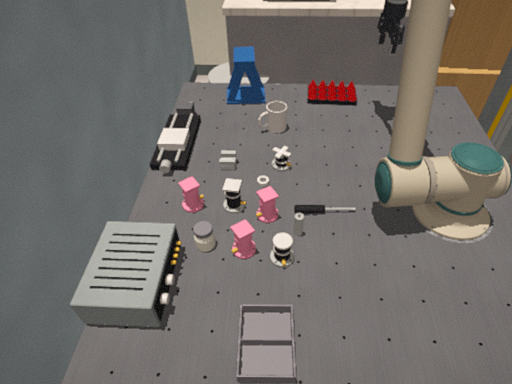

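```bash
python3 - <<'E'
import cv2
a=cv2.imread("pics/top0.png")[90:250,160:360]; cv2.imwrite("pics/top0z.png",cv2.resize(a,None,fx=3.75,fy=3.75,interpolation=cv2.INTER_CUBIC))
a=cv2.imread("pics/side0.png")[130:280,165:365]; cv2.imwrite("pics/side0z.png",cv2.resize(a,None,fx=4,fy=4,interpolation=cv2.INTER_CUBIC))
E
```

```text
(no output)
```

View pics/top0z.png

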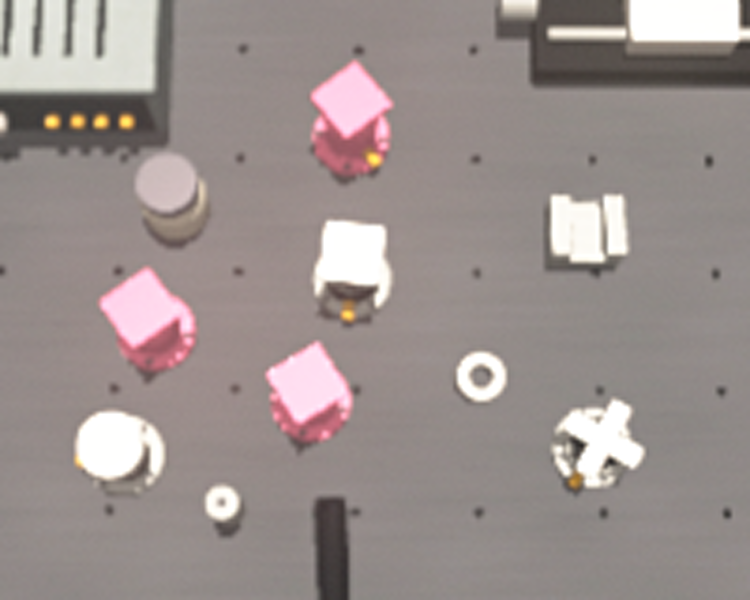

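View pics/side0z.png

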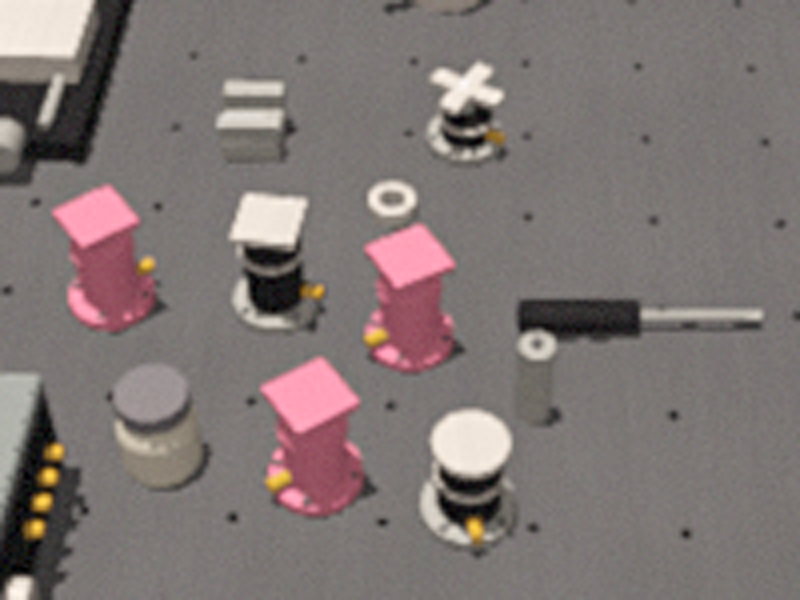

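```bash
cat > h.py <<'E'
import numpy as np, cv2
def ray(d,u,v):
    K=np.array([[d["fx"],0,d["cx"]],[0,d["fy"],d["cy"]],[0,0,1]])
    xn=(u-d["cx"])/d["fx"]; yn=(v-d["cy"])/d["fy"]
    x,y=xn,yn
    for _ in range(20):
        s=1+d["k1"]*(x*x+y*y); x,y=xn/s,yn/s
    R=np.array(d["R"]);t=np.array(d["t"])
    return -R.T@t, R.T@np.array([x,y,1.])
def plane(d,u,v,z):
    c,r=ray(d,u,v); return c+r*(z-c[2])/r[2]
def tri(d1,p1,d2,p2):
    c1,r1=ray(d1,*p1);c2,r2=ray(d2,*p2)
    s=np.linalg.lstsq(np.c_[r1,-r2],c2-c1,rcond=None)[0]
    a,b=c1+s[0]*r1,c2+s[1]*r2
    return (a+b)/2,np.linalg.norm(a-b)
def proj(d,X):
    p=np.array(d["R"])@X+np.array(d["t"]); x,y=p[:2]/p[2]; s=1+d["k1"]*(x*x+y*y)
    return d["fx"]*x*s+d["cx"],d["fy"]*y*s+d["cy"]
E
python3 - <<'E'
from rig import manip
from h import *
T=manip.get_image("top");S=manip.get_image("side")
P={"round":((189.6,208.7),(282.75,240.25),.075),"square":((254.4,157.2),(232.5,185),.09),"cross":((320.5,207.7),(281.75,151.5),.06)}
for n,(a,b,z) in P.items():
    print(n,"hand",plane(T,*a,z),plane(S,*b,z),tri(T,a,S,b))
    for d,p in((T,a),(S,b)):
        g=d["color"].min(2)
        for th in(200,215,230,240):
            m=(g>th).astype(np.uint8)
            k,l,st,c=cv2.connectedComponentsWithStats(m,connectivity=4)
            i=l[int(round(p[1])),int(round(p[0]))]
            if i:
                cn=max(cv2.findContours((l==i).astype(np.uint8),0,2)[0],key=len)
                print("  ",th,st[i],c[i].round(1),plane(d,*c[i],z)[:2].round(4))
E
```

```text
round hand [0.49144607 0.18668976 0.075     ] [0.49103337 0.19021865 0.075     ] (array([0.49144054, 0.18739376, 0.07153092]), np.float64(0.0009405626974253547))
   200 [180 200  24  18 298] [190.7 208.2] [0.493  0.1835]
   215 [181 200  22  17 283] [190.6 208.1] [0.4933 0.184 ]
   230 [181 200  22  17 272] [190.4 208. ] [0.4935 0.1846]
   240 [181 200  22  17 253] [190. 208.] [0.4933 0.1856]
   200 [273 233  19  15 222] [282.3 240.1] [0.4922 0.1898]
   215 [274 233  18  14 198] [282.2 239.9] [0.4923 0.1891]
square hand [0.64018576 0.00278251 0.09      ] [0.63769305 0.00938737 0.09      ] (array([0.64024135, 0.00292977, 0.08436532]), np.float64(0.0030147564602906168))
   200 [244 149  20  22 301] [254. 158.] [0.6378 0.004 ]
   215 [244 149  20  22 295] [253.8 157.9] [0.6379 0.0044]
   230 [244 149  20  22 282] [253.8 157.9] [0.6381 0.0046]
   240 [245 149  18  22 261] [253.8 157.5] [0.6393 0.0045]
   200 [223 179  18  12 164] [231.6 184.5] [0.6405 0.0075]
   215 [224 179  17  11 135] [231.7 184.2] [0.6404 0.006 ]
cross hand [ 0.49863376 -0.18898517  0.06      ] [ 0.49961626 -0.18678096  0.06      ] (array([ 0.4992778 , -0.18945726,  0.05778479]), np.float64(0.0006733732109271213))
   200 [309 197  23  23 253] [320.3 206.6] [ 0.5017 -0.1885]
   215 [309 197  22  23 245] [320.3 206.6] [ 0.5018 -0.1884]
   230 [310 197  21  22 226] [320.3 206.7] [ 0.5017 -0.1886]
   240 [311 197  20  22 204] [320.4 206.6] [ 0.5017 -0.1887]
   200 [274 146  16  11  83] [281.2 151.3] [ 0.5016 -0.1879]
   215 [274 147  16  10  64] [281.2 151.1] [ 0.5015 -0.1886]
```

move_arm([
  [[0.015,0.031,0,0,0,0,0],[0.015,0.031,0,0,0,0,0],[0.015,0.031,0,0,0,0,0],[0.015,0.031,0,0,0,0,0],[0.015,0.031,0,0,0,0,0],[0.015,0.031,0,0,0,0,0],[0.015,0.031,0,0,0,0,0],[0.015,0.031,0,0,0,0,0],[0.015,0.031,0,0,0,0,0],[0.015,0.031,0,0,0,0,0],[0.015,0.031,0,0,0,0,0],[0.015,0.031,0,0,0,0,0],[0.015,0.031,0,0,0,0,0],[0.015,0.031,0,0,0,0,0],[0.015,0.031,0,0,0,0,0],[0.015,0.031,0,0,0,0,0],[0.015,0.031,0,0,0,0,0],[0.015,0.031,0,0,0,0,0],[0.015,0.031,0,0,0,0,0],[0.015,0.031,0,0,0,0,0]],
], newtons=20)

```text
clock: 1.87
position: [0.4418, 0.0645, 0.2423]
ee_rot: [0.0, 0.992, 0.124, 0.0]
contact_force: [0.7, -0.5, 0.3]
width: 0.0002
```

move_arm([
  [[0.0102,0.0247,0,0,0,0,0],[0.0102,0.0247,0,0,0,0,0],[0.0102,0.0247,0,0,0,0,0],[0.0102,0.0247,0,0,0,0,0],[0.0102,0.0247,0,0,0,0,0],[0,0,-0.026,0,0,0,0],[0,0,-0.026,0,0,0,0],[0,0,-0.026,0,0,0,0],[0,0,-0.026,0,0,0,0],[0,0,-0.026,0,0,0,0],[0,0,-0.01,0,0,0,0],[0,0,0,0,0,0,0],[0,0,0,0,0,0,0],[0,0,0,0,0,0,0]],
])

```text
clock: 3.03
position: [0.4939, 0.1865, 0.1037]
ee_rot: [-0.0, 0.992, 0.124, 0.001]
contact_force: [0.7, -0.7, 0.4]
width: 0.0001
```

```bash
cat > look.py <<'E'
import sys
from rig import manip
from h import *
n=sys.argv[1]; X=np.array(eval(sys.argv[2]))
out=[]
s=manip.get_state(); tip=s["position"]-[0,0,.011]
for v in("top","side"):
    d=manip.get_image(v); u=proj(d,X); print(v,"cap px",np.round(u,1),"tip px",np.round(proj(d,tip),1))
    x0,y0=int(u[0])-40,int(u[1])-45; x0=max(x0,0);y0=max(y0,0)
    a=d["color"][y0:y0+90,x0:x0+80,::-1]; out.append(cv2.resize(a,(400,450),interpolation=cv2.INTER_CUBIC)); print("origin",x0,y0)
cv2.imwrite(f"pics/{n}.png",np.hstack(out)); print(s["clock"],s["position"],s["contact_force"],s["moment"],s["width"])
E
python3 look.py r1 "[.4925,.188,.075]"
```

```text
top cap px [189.2 208.3] tip px [188.6 207. ]
origin 149 163
side cap px [282.2 239.5] tip px [281.8 234.6]
origin 242 194
3.0333 [0.4938657  0.18645868 0.10374378] [ 0.66555665 -0.72629776  0.36212726] [-0.01137159  0.02259975  0.02549788] 0.0001243168389395021
```

View pics/r1.png

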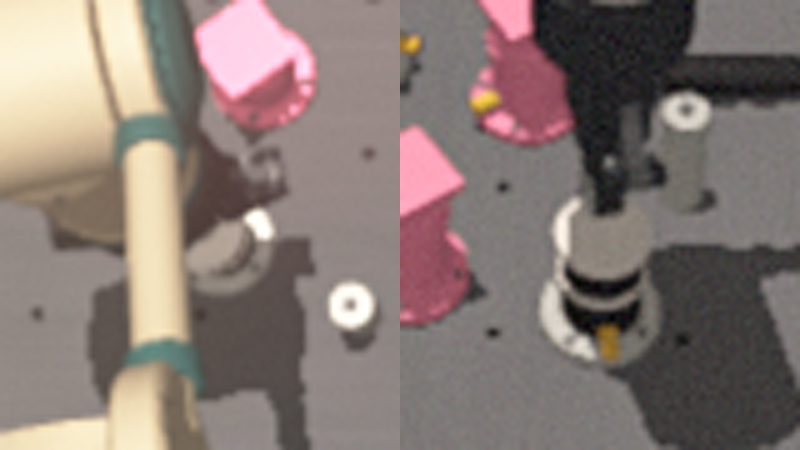

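move_arm([
  [[0,0,-0.003,0,0,0,0],[0,0,-0.003,0,0,0,0],[0,0,-0.003,0,0,0,0],[0,0,0,0,0,0,0],[0,0,0,0,0,0,0],[0,0,0,0,0,0,0]],
])

```text
clock: 3.63
position: [0.4925, 0.1862, 0.0932]
ee_rot: [0.0, 0.992, 0.124, -0.0]
contact_force: [-0.6, -0.6, -0.2]
width: 0.0001
```

move_arm([
  [[0,0.001,-0.002,0,0,0,0],[0,0,-0.001,0,0,0,0],[0,0,-0.001,0,0,0,0],[0,0,-0.001,0,0,0,0],[0,0,0,0,0,0,0],[0,0,0,0,0,0,0]],
])

```text
clock: 4.13
position: [0.4925, 0.1872, 0.0882]
ee_rot: [0.0, 0.992, 0.124, -0.0]
contact_force: [-0.0, 0.1, 0.2]
width: -0.0001
```

move_arm([
  [[0,0,-0.001,0,0,0,0],[0,0,-0.001,0,0,0,0],[0,0,0,0,0,0,0]],
])

```text
clock: 4.38
position: [0.4924, 0.1871, 0.0861]
ee_rot: [0.0, 0.992, 0.124, -0.0]
contact_force: [0.6, -0.0, 0.4]
width: 0.0002
```

move_arm([
  [[0,0,-0.001,0,0,0,0],[0,0,0,0,0,0,0]],
])

```text
clock: 4.55
position: [0.4925, 0.1872, 0.0854]
ee_rot: [0.0, 0.992, 0.124, -0.0]
contact_force: [-0.9, -1.1, 0.4]
width: -0.0003
```

move_arm([
  [[0,0,-0.001,0,0,0,0],[0,0,0,0,0,0,0]],
])

```text
clock: 4.72
position: [0.4925, 0.1872, 0.0844]
ee_rot: [0.0, 0.992, 0.124, -0.0]
contact_force: [-0.3, 0.6, 1.7]
width: -0.0005
```

move_arm([
  [[0,0,-0.001,0,0,0,0],[0,0,0,0,0,0,0]],
])

```text
clock: 4.88
position: [0.4926, 0.1872, 0.0833]
ee_rot: [0.0, 0.992, 0.124, -0.0]
contact_force: [-0.5, -0.3, 2.2]
width: -0.0001
```

move_arm([
  [[0,0,-0.001,0,0,0,0],[0,0,-0.001,0,0,0,0],[0,0,-0.001,0,0,0,0],[0,0,-0.001,0,0,0,0],[0,0,0,0,0,0,0],[0,0,0,0,0,0,0]],
])

```text
clock: 5.38
position: [0.4926, 0.1872, 0.079]
ee_rot: [0.0, 0.992, 0.124, -0.0]
contact_force: [1.3, -1.1, 0.3]
width: 0.0005
```

```bash
python3 look.py r2 "[.4925,.188,.068]"
```

```text
top cap px [189.6 208.7] tip px [189.9 208.6]
origin 149 163
side cap px [282.1 241.2] tip px [282.1 241. ]
origin 242 196
5.3833 [0.49255293 0.18715999 0.07904255] [ 1.26506037 -1.10029449  0.31848448] [-0.01591731  0.06821235  0.02078227] 0.0005298414628355549
```

View pics/r2.png

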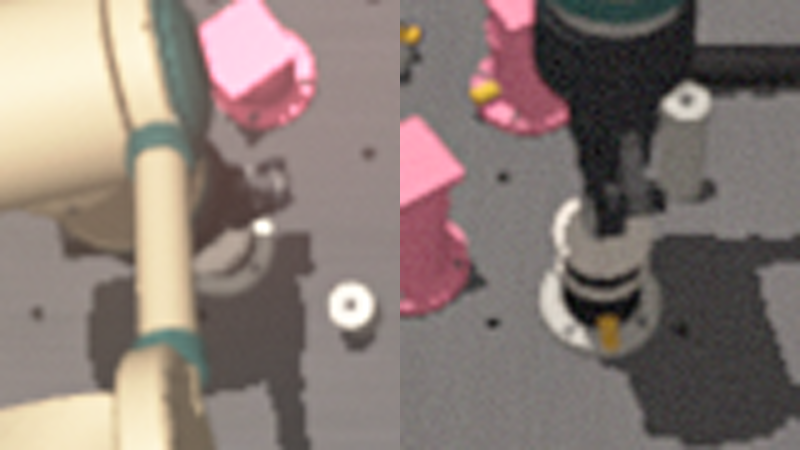

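move_arm([
  [[0,0,0.003,0,0,0,0],[0,0,0.01,0,0,0,0],[0,0,0.02,0,0,0,0],[0,0,0.025,0,0,0,0],[0,0,0.025,0,0,0,0],[0.0147,-0.0182,0,0,0,0,0],[0.0147,-0.0182,0,0,0,0,0],[0.0147,-0.0182,0,0,0,0,0],[0.0147,-0.0182,0,0,0,0,0],[0.0147,-0.0182,0,0,0,0,0],[0.0147,-0.0182,0,0,0,0,0],[0.0147,-0.0182,0,0,0,0,0],[0.0147,-0.0182,0,0,0,0,0],[0.0147,-0.0182,0,0,0,0,0],[0.0147,-0.0182,0,0,0,0,0],[0,0,0,0,0,0,0],[0,0,0,0,0,0,0]],
])

```text
clock: 6.9
position: [0.6402, 0.0042, 0.1627]
ee_rot: [-0.0, 0.992, 0.123, 0.0]
contact_force: [-0.5, 0.7, 0.6]
width: -0.0
```

```bash
python3 look.py r3 "[.4925,.188,.068]";python3 look.py s1 "[.64,.005,.09]"
```

```text
top cap px [189.6 208.7] tip px [253.9 150.9]
origin 149 163
side cap px [282.1 241.2] tip px [230.3 167.4]
origin 242 196
6.9 [0.64021791 0.00422107 0.16274703] [-0.50044073  0.690502    0.57703174] [ 0.05640631  0.01585169 -0.00623214] -1.655002996460041e-05
top cap px [253.6 157.3] tip px [253.3 151.3]
origin 213 112
side cap px [231.9 183.9] tip px [230.7 167.8]
origin 191 138
7.0 [0.63896258 0.00569885 0.16261593] [-0.99054906  0.31590633 -0.23206316] [-0.02882229 -0.04629916 -0.04459061] -0.00017411061770812944
```

View pics/r3.png

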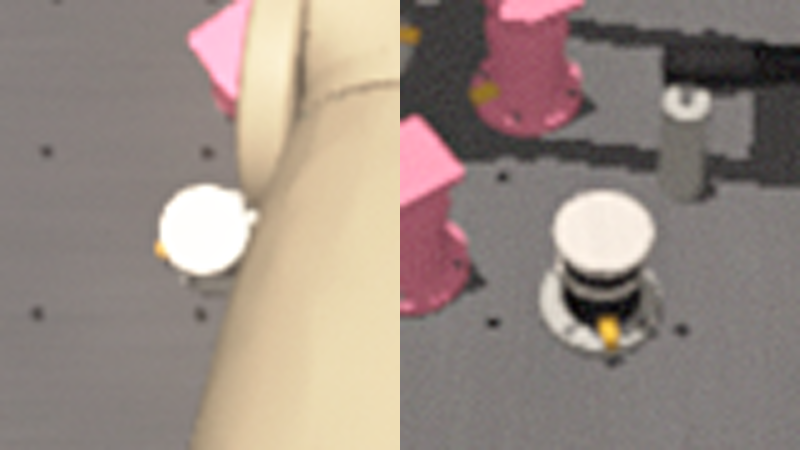

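View pics/s1.png

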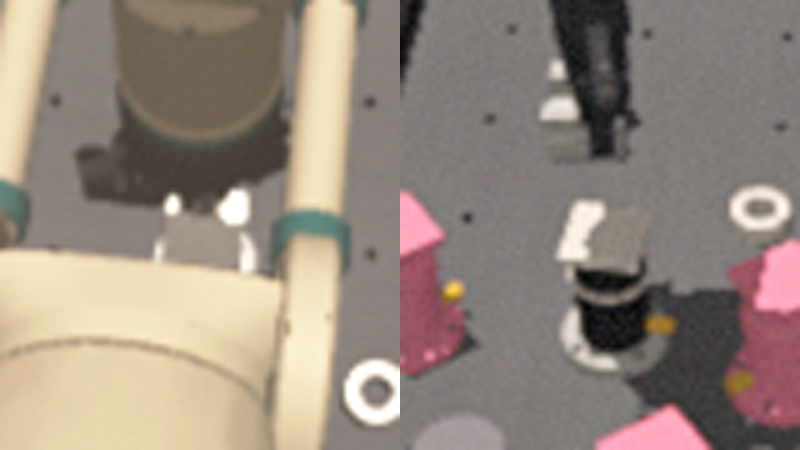

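move_arm([
  [[0,0,-0.01,0,0,0,0],[0,0,-0.015,0,0,0,0],[0,0,-0.015,0,0,0,0],[0,0,-0.01,0,0,0,0],[0,0,-0.005,0,0,0,0],[0,0,0,0,0,0,0],[0,0,0,0,0,0,0]],
])

```text
clock: 7.68
position: [0.6396, 0.0054, 0.1073]
ee_rot: [0.0, 0.992, 0.124, -0.0]
contact_force: [-0.6, -0.2, 0.2]
width: -0.0
```

```bash
python3 look.py s2 "[.64,.005,.09]"
```

```text
top cap px [253.6 157.3] tip px [253.5 156.8]
origin 213 112
side cap px [231.9 183.9] tip px [231.8 182.4]
origin 191 138
7.6833 [0.63962144 0.00541555 0.10729732] [-0.63263023 -0.15730324  0.19150133] [ 0.01891468 -0.00535877 -0.02864817] -3.955503325083002e-05
```

View pics/s2.png

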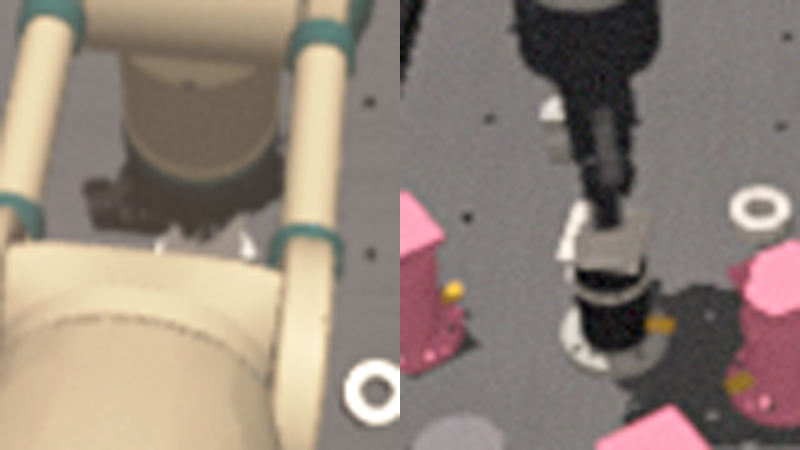

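move_arm([
  [[0,0,-0.002,0,0,0,0],[0,0,-0.002,0,0,0,0],[0,0,-0.001,0,0,0,0],[0,0,0,0,0,0,0],[0,0,0,0,0,0,0]],
])

```text
clock: 8.2
position: [0.6395, 0.0051, 0.1023]
ee_rot: [0.0, 0.992, 0.124, -0.0]
contact_force: [-0.1, -0.8, -0.3]
width: 0.0
```

move_arm([
  [[0,0,-0.001,0,0,0,0],[0,0,-0.001,0,0,0,0],[0,0,-0.001,0,0,0,0]],
])

```text
clock: 8.45
position: [0.6398, 0.0051, 0.0997]
ee_rot: [0.0, 0.992, 0.124, 0.0]
contact_force: [-0.1, 0.7, 2.9]
width: 0.0003
```

move_arm([
  [[0,0,-0.001,0,0,0,0]],
])

```text
clock: 8.53
position: [0.6398, 0.0052, 0.0987]
ee_rot: [0.0, 0.992, 0.124, 0.0]
contact_force: [-0.5, 0.2, 3.1]
width: -0.0003
```

move_arm([
  [[0,0,-0.001,0,0,0,0],[0,0,0,0,0,0,0]],
])

```text
clock: 8.7
position: [0.6398, 0.0051, 0.0974]
ee_rot: [0.0, 0.992, 0.124, 0.0]
contact_force: [-0.4, 1.3, 2.2]
width: -0.0002
```

move_arm([
  [[0,0,-0.001,0,0,0,0],[0,0,-0.001,0,0,0,0],[0,0,-0.001,0,0,0,0],[0,0,-0.0005,0,0,0,0],[0,0,0,0,0,0,0],[0,0,0,0,0,0,0]],
])

```text
clock: 9.2
position: [0.6397, 0.0051, 0.0936]
ee_rot: [0.0, 0.992, 0.124, 0.0]
contact_force: [0.8, -1.0, 1.7]
width: -0.0004
```

move_arm([
  [[0,0,0.003,0,0,0,0],[0,0,0.01,0,0,0,0],[0,0,0.02,0,0,0,0],[0,0,0.027,0,0,0,0],[-0.0139,-0.0193,0,0,0,0,0],[-0.0139,-0.0193,0,0,0,0,0],[-0.0139,-0.0193,0,0,0,0,0],[-0.0139,-0.0193,0,0,0,0,0],[-0.0139,-0.0193,0,0,0,0,0],[-0.0139,-0.0193,0,0,0,0,0],[-0.0139,-0.0193,0,0,0,0,0],[-0.0139,-0.0193,0,0,0,0,0],[-0.0139,-0.0193,0,0,0,0,0],[-0.0139,-0.0193,0,0,0,0,0],[0,0,-0.02,0,0,0,0],[0,0,-0.02,0,0,0,0],[0,0,-0.02,0,0,0,0],[0,0,0,0,0,0,0],[0,0,0,0,0,0,0]],
])

```text
clock: 10.78
position: [0.5, -0.1875, 0.0936]
ee_rot: [-0.001, 0.992, 0.124, -0.001]
contact_force: [-0.2, 0.9, -0.7]
width: 0.0001
```

```bash
python3 look.py s3 "[.64,.005,.083]";python3 look.py c1 "[.501,-.188,.06]"
```

```text
top cap px [253.6 157.9] tip px [321.4 206.1]
origin 213 112
side cap px [232.  185.7] tip px [281.8 145.8]
origin 192 140
10.7833 [ 0.49996075 -0.18750208  0.09362335] [-0.22762806  0.87081648 -0.65474431] [-0.00127664 -0.03519399 -0.02002945] 0.00011468131792848182
top cap px [320.1 206.9] tip px [321.7 205.5]
origin 280 161
side cap px [281.3 151.3] tip px [281.4 145.3]
origin 241 106
10.8833 [ 0.50144993 -0.18812842  0.09506484] [-1.62270025 -0.4553298   0.94027105] [0.00488133 0.01388981 0.01735826] 0.00023949650994628318
```

View pics/s3.png

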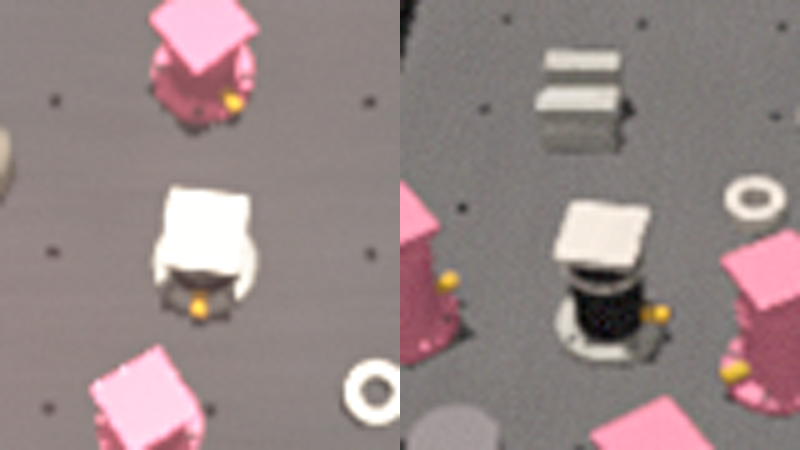

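View pics/c1.png

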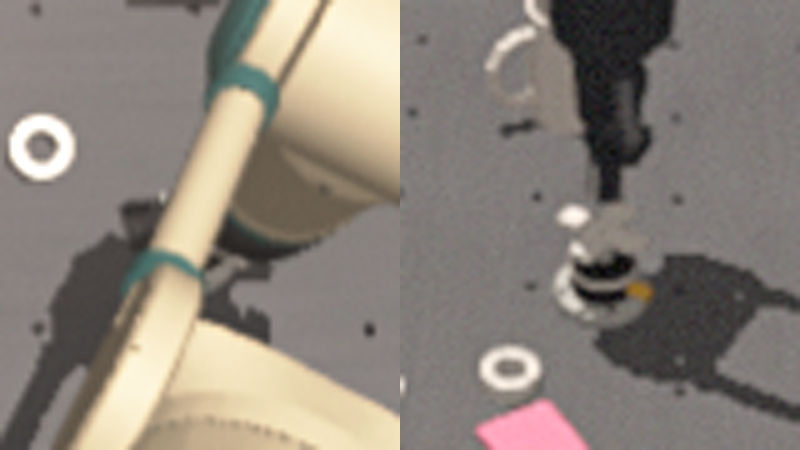

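move_arm([
  [[0,0,-0.006,0,0,0,0],[0,0,-0.006,0,0,0,0],[0,0,-0.004,0,0,0,0],[0,0,-0.003,0,0,0,0],[0,0,0,0,0,0,0],[0,0,0,0,0,0,0]],
])

```text
clock: 11.48
position: [0.5004, -0.1877, 0.0744]
ee_rot: [-0.0, 0.992, 0.124, -0.0]
contact_force: [0.4, -0.8, 0.4]
width: -0.0001
```

move_arm([
  [[0,0,-0.001,0,0,0,0],[0,0,-0.001,0,0,0,0],[0,0,-0.001,0,0,0,0],[0,0,0,0,0,0,0]],
])

```text
clock: 11.82
position: [0.5005, -0.1878, 0.0717]
ee_rot: [0.0, 0.992, 0.124, -0.0]
contact_force: [0.4, 0.6, -0.3]
width: -0.0
```

move_arm([
  [[0,0,-0.001,0,0,0,0]],
])

```text
clock: 11.9
position: [0.5007, -0.1879, 0.071]
ee_rot: [0.0, 0.992, 0.124, 0.0]
contact_force: [-0.2, -0.0, 2.8]
width: 0.0003
```

move_arm([
  [[0,0,-0.001,0,0,0,0]],
])

```text
clock: 11.98
position: [0.5007, -0.1879, 0.0701]
ee_rot: [0.0, 0.992, 0.124, 0.0]
contact_force: [-0.0, -0.4, 2.7]
width: 0.0003
```

move_arm([
  [[0,0,-0.001,0,0,0,0]],
])

```text
clock: 12.07
position: [0.5007, -0.1879, 0.0691]
ee_rot: [0.0, 0.992, 0.124, 0.0]
contact_force: [-0.2, 0.1, 2.3]
width: 0.0002
```

move_arm([
  [[0,0,-0.001,0,0,0,0],[0,0,-0.001,0,0,0,0],[0,0,-0.001,0,0,0,0],[0,0,-0.001,0,0,0,0],[0,0,0,0,0,0,0],[0,0,0,0,0,0,0]],
])

```text
clock: 12.57
position: [0.5007, -0.1879, 0.0647]
ee_rot: [0.0, 0.992, 0.124, 0.0]
contact_force: [0.2, -0.7, 1.0]
width: -0.0001
```

move_arm([
  [[0,0,-0.0005,0,0,0,0],[0,0,0,0,0,0,0],[0,0,0,0,0,0,0]],
])

```text
clock: 12.82
position: [0.5007, -0.1879, 0.0643]
ee_rot: [0.0, 0.992, 0.124, 0.0]
contact_force: [0.3, 0.3, 1.3]
width: -0.0002
```

move_arm([
  [[0,0,0.003,0,0,0,0],[0,0,0.01,0,0,0,0],[0,0,0.02,0,0,0,0],[0,0,0.03,0,0,0,0],[0,0,0.03,0,0,0,0],[0,0,0.03,0,0,0,0],[-0.02,-0.03,0,0,0,0,0],[-0.02,-0.03,0,0,0,0,0],[-0.02,-0.03,0,0,0,0,0],[-0.02,-0.03,0,0,0,0,0],[-0.02,-0.03,0,0,0,0,0],[-0.02,-0.03,0,0,0,0,0],[-0.02,-0.03,0,0,0,0,0],[-0.02,-0.03,0,0,0,0,0],[-0.02,-0.03,0,0,0,0,0],[0,0,0,0,0,0,0],[0,0,0,0,0,0,0]],
])

```text
clock: 14.23
position: [0.3194, -0.4592, 0.1877]
ee_rot: [0.0, 0.992, 0.122, 0.0]
contact_force: [0.6, 0.1, 1.0]
width: 0.0002
```

```bash
python3 look.py c2 "[.501,-.188,.053]"; python3 - <<'E'
from rig import manip
import cv2
a=manip.get_image("top")["color"][90:250,160:360,::-1]; cv2.imwrite("pics/top1z.png",cv2.resize(a,None,fx=3.75,fy=3.75,interpolation=cv2.INTER_CUBIC))
a=manip.get_image("side")["color"][130:280,165:365,::-1]; cv2.imwrite("pics/side1z.png",cv2.resize(a,None,fx=4,fy=4,interpolation=cv2.INTER_CUBIC))
E
```

```text
top cap px [319.7 207.2] tip px [439.9 273.4]
origin 279 162
side cap px [281.3 152.9] tip px [335.   78.5]
origin 241 107
14.2333 [ 0.31939402 -0.45916769  0.18768213] [0.61150585 0.1159947  1.02736879] [ 0.04752283 -0.0089682  -0.03670183] 0.00016826841944631772
```

View pics/side1z.png

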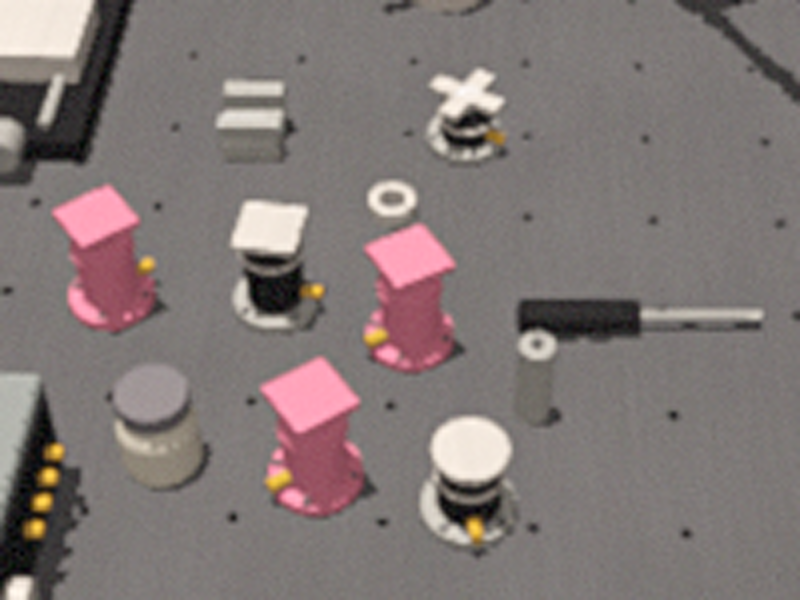

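View pics/top1z.png

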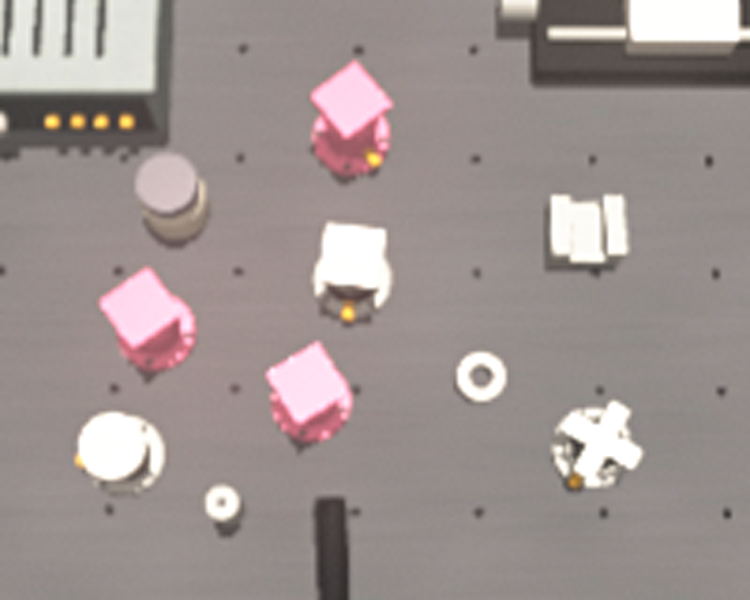

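Both views show each cap about 7 zoomed pixels (about 1.8 px) lower in the side picture. From about (471,441) to (471,449) for round, (270,220) to (270,227) for square, and (467,86) to (467,92) for cross. The calibration gives about 7 mm for that. The feet and the bystanders sit at the same pixels as before.

```bash
python3 -c "
from rig import manip
print(manip.sign_off())"
```

```text
the job is handed in; nothing more can be done
None
```

I pressed the round, square and cross caps, in that order, straight down with closed fingertips. I then moved the arm clear and handed the job in at about 14.5 s.

| Cap | Tool height at contact (m) | Tool height at end of press (m) | Depth pressed (mm) |
|---|---|---|---|
| Round | about 0.0855 | 0.0790 | 6.5–7 |
| Square | 0.1005–0.101 | 0.0936 | about 7 |
| Cross | about 0.0712 | 0.0643 | about 7 |

- **Force:** the highest reading during the presses was about 3 N, which matches the cap friction. I saw no rise that would suggest a bottom stop.
- **Final pictures:** each cap sits about 1.5–2 px lower in the side view, which is roughly 7 mm. The sensor feet, the pink lookalikes and the visible bystanders are at the same pixels as before. The mug and tray were outside the last crops, and the arm did not go near the tray.
- **Disagreements:** the two camera views differed by 2–4 mm on cap positions, worst for the square cap. I pressed at a compromise point close to each centre. The round cap's depth is the least certain, by about 0.5 mm, because its contact force showed up gradually.

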